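# Isolate the plate welder and screen its hot plate

## Task

Welding is finished: first push the red isolator handle on the sloping console fully in and, keeping it in and never forcing it round, turn it from on to off so that it clicks home and springs out again. Then take the yellow heat screen out of the rack and lean it against the steel bow in front of the plate, centred and square, its lower edge on the stand's wooden base. The plate is still hot, so let nothing touch it, and leave everything else where it is.

Things in the scene. Friction and masses are not known exactly. Their poses are not given: they have to be found in the camera images.
- console: Grey desk console fixed to the table, 200 x 200 mm footprint, 45 mm high in front, 130 mm at the back. Its aluminium panel slopes up at 30 degrees away from the front and carries the isolator, a red bar handle on a yellow base plate 84 mm square. Origin: centre of its underside; front towards -x.
- handle_grip (a point): Grip point of the handle, a fixed point on its turning axis. z: straight out of the panel, 30 degrees from vertical, leaning to the console's front; x: up the slope; y: left as seen facing the panel. Measured along z with the handle out, its top is 10 mm above, the top of its hub disc (50 mm across) 22 mm below, the base plate 44 mm and the panel 50 mm below. The hub moves in with the handle.
- handle_turn (a joint): Turn of the handle (rad): 0 = ON (start), 1.571 = OFF; stops at both. The grip is a bar 68 long, 16 wide, 32 mm tall on the hub; the half with a white line points up the slope (+x, green mark) at ON, left (+y, black dot) at OFF. Switching off is anticlockwise facing the panel, positive about handle_grip's z. A click spring (about 0.2 N m) drives it to the nearer end: it helps past half way.
- handle_push (a joint): How far the handle is pushed in towards the panel (m): 0 = out, 0.009 = stop; spring of 5 N at the start, 9.5 N at the stop. The handle is keyed: it turns only while pushed in nearly to the stop (over 7 mm). Released at ON or OFF it springs out and locks; released in between it stays in until it has been turned, or driven by the click spring, to an end.
- screen: Loose heat screen: a stiff yellow board with black bars along its upper and lower edges, 160 mm wide (its y), 170 mm tall (its z), 8 mm thick (its x), 0.2 to 0.42 kg, both faces alike. Origin: centre of its lower edge. It stands upright in the rack's front slot, its top edge 184 mm above the table.
- rack: Slotted wooden rack fixed to the table, 120 x 180 mm, with comb blocks 64 mm high at both ends (55 to 77 mm from its middle along y). Origin: centre of its underside, front towards -x. Slots run along y, 12 mm wide, their floor 14 mm above the table: the screen stands in the slot at x = -30 mm, the lower template in that at x = +35 mm.
- stand: Stand of the plate welder, fixed to the table: a wooden base board 18 mm thick, from x = -120 to +140 mm and y = -90 to +90 mm of its origin (centre, on the table), front towards -x. It carries the steel bow and, behind it, a black terminal box with the round plate on a short shank.
- bow: Guard bow of round steel bar, 10 mm thick, upright on the stand's base in front of the plate. Its frame is the stand's (same origin, on the table, and axes). Its level top bar runs along y from -76 to +76 mm, at x = -30 mm, with its centre line 130 mm above the table (112 mm above the wooden base). The wooden base reaches 90 mm in front of it.
- hot_plate: Round dark welding plate of the welder, 100 mm across and 12 mm thick, upright, facing the front. Its frame is the stand's; the plate's front face is at x = +59 mm, its centre 127 mm and its top 177 mm above the table. It is still hot: nothing may touch it.
- template: Bystander: aluminium plate 150 x 90 x 8 mm standing in the rack's rear slot, 65 mm behind the screen; top 104 mm above the table.
- mug: Bystander: blue plastic mug, 74 mm across, 90 mm high, at the left of the table. Origin under its centre.
- screwdriver: Bystander: screwdriver with an orange handle lying near the robot on the right.
- clamp: Bystander: blue C-clamp lying near the robot on the left, 14 mm high.
- spare_plate: Bystander: dark round spare plate, 100 mm across, 12 mm thick, lying behind the rack.
- can: Bystander: green spray can, 54 mm across, 140 mm high, standing behind the rack near the far edge.
- tape: Bystander: yellow tape measure, 70 x 32 x 62 mm, at the right of the table.
Not all that is in view belongs to the job. Of the things like the screen, leave any that is turquoise; of the rest the smaller one is meant.

How it is judged:
By the outcome, as a careful person would: the job done as asked, in the order asked, and still so for the second after the job is handed in, with the robot touching nothing.
It also fails if it takes over 58 s, if anything falls off the work surface, if the arm or the gripper's body presses on something with over 40 N, if the wrist force passes 120 N, or if a joint passes its speed limit or range.

## Robot

A 6-joint arm with a two-finger parallel gripper is mounted at the origin on the work surface. World frame = base frame: x ahead of the robot, y to its left, z up, the work surface at z = 0. Lengths are in m, angles in rad, forces in N, time in s.
With the tool pointing down it reaches from about 0.25 to 0.8 m from the base axis. Payload 3.9 kg.
Tool frame: the origin (TCP) lies at the very end of the fingers, on their centre line; the grasp point (between the pads) lies 19 mm behind it; z points along the fingers, y is the line along which they close (so a half turn about z gives the same grasp; the last joint's range is limited). The gripper opens to 85 mm and grips with 20 to 120 N. Pads are 22 mm wide; open, the fingers measure 114 mm over their backs; the gripper's body (76 mm by 85 mm) begins 54 mm behind the grasp point. The pads swing forward as they close: fully open they stand 13 mm farther back than shut.
Start: joints at [1.262, 0.26, -0.138, 1.173, 0, 1.571], TCP at [0.16, 0.5, 0.231] pointing down, gripper open.
Joint ranges: [-2.78, 2.78], [-0.83, 1.72], [-1.28, 1.37], [-1.9, 2.12], [-1.57, 1.48], [-3.14, 3.14]. Speed limits (rad/s): [2.57, 2.57, 3.14, 3.14, 3.14, 3.14].

## Interface

Orientations are given as a rotation vector (axis times angle).
In Python, from station import read_state, capture, sign_off gives the robot as it stands. The module is installed in compiled form; this text tells all that it offers.
- The arm moves only by the tool carry_out, never from a script. Its argument "series" is a list of rows, each an object of numbers: "gripper": the finger opening in mm, from 0 to 85.4; "x", "y", "z": the shift along the world's x, y, z in mm; "wx", "wy", "wz": the turn, a rotation vector about the world's x, y, z in degrees. A call has exactly 5 rows; each row is the pose to reach, as a shift and turn from the pose commanded when the call began; what a row does not reach only later rows make up. A row lasts 1/8 s, in which the tool goes at most 62.5 mm and 10.7 degrees, less where a joint would pass 70% of its speed; a pose out of reach is approached as far as the arm can. A call with a gripper value outside its range is refused whole. The fingers move at their own pace and stop on an object; "squeeze" is the grip in N (left out, the last holds). Time passes only in rows, so rows that repeat a pose let the fingers close, or fill a call up. It gives the time, the measured TCP pose, the force, the opening and the grip force at its end, in the units of the state.
- read_state(): the state, without advancing time (a new reading comes with each control period).
- capture(name): name is "scene" or "side" or "wrist"; returns a dict with "img" (480x640x3 uint8, red, green, blue), "z_map" (480x640 float32, m along the optical axis (not along the pixel's ray), 0 where there is no reading), "fov_y" (degrees; the focal length in pixels is half the picture's height over the tangent of half this angle, whatever the lens; pixels are square), "cx", "cy" (the principal point, pixels), "distortion" ([k1, k2, p1, p2, k3] as OpenCV has them; the pictures are not rectified), "eye" and "attitude" of the camera in the world. Camera axes: x right, y down, z forward; pixel columns grow to the right and rows downward; lengths in m; the calibration is good to about 2 mm. A picture is of the moment at which its call begins.
- sign_off(): hands the job in; it is judged then, once.
The state is a dict: "clock": time; "joint_positions": joint angles; "dq": joint speeds; "joint_torque": joint torques, N m; "ee_pos": TCP position; "orientation": TCP orientation; "ft_force": force on the tool from outside, world axes, zero at the start; "ft_torque": the same for the moment, N m; "finger_gap": finger opening in m; "finger_force": force on a finger pad.
Only numpy, scipy, OpenCV 4.12 (cv2) and the standard library are available. Lean on these libraries where they do the work, as an engineer would, in place of code of your own. Each camera call takes 0.05 s, during which the arm holds its last target. There are 200 camera calls.

## Working session

There is one attempt and no reset: what is moved stays moved. The work goes in short steps, Python scripts to look and compute and a tool call to move; the robot and the scene stay as the last step left them, time stands still between calls to the robot, and variables do not carry over. Pictures are saved under pics/ and viewed, at most 10 in all, crops included, and the job is handed in when it is done.

Besides the shell and the picture viewer there is one more tool, called after "Call:" as name([rows], argument=value, ...), one row to a line, values as JSON. carry_out: Moves the arm, as the interface text tells. Its arguments: {"type":"object","properties":{"series":{"type":"array","items":{"type":"object","properties":{"gripper":{"type":"number"},"x":{"type":"number"},"y":{"type":"number"},"z":{"type":"number"},"wx":{"type":"number"},"wy":{"type":"number"},"wz":{"type":"number"}}}},"squeeze":{"type":"number"}},"required":["series"]}

```bash
mkdir -p pics
cat > h.py <<'E'
import numpy as np, cv2
from scipy.spatial.transform import Rotation as R
from station import read_state, capture, sign_off
def cam(n):
    c=capture(n); np.save(f'{n}.npy',c,allow_pickle=True); return c
def load(n): return np.load(f'{n}.npy',allow_pickle=True).item()
def K(c):
    f=240/np.tan(np.radians(c['fov_y'])/2); return np.array([[f,0,c['cx']],[0,f,c['cy']],[0,0,1.]])
def att(c):
    a=np.array(c['attitude'],float)
    return a if a.shape==(3,3) else R.from_rotvec(a).as_matrix()
def cloud(c):
    v,u=np.mgrid[0:480,0:640]; p=np.stack([u,v],-1).reshape(-1,1,2).astype(np.float64)
    n=cv2.undistortPoints(p,K(c),np.array(c['distortion'])).reshape(480,640,2)
    z=c['z_map']; P=np.dstack([n*z[...,None],z])
    W=P@att(c).T+np.array(c['eye']); W[z==0]=np.nan; return W
def px(c,pts):
    A=att(c); r=(np.array(pts)-c['eye'])@A
    return cv2.projectPoints(r.reshape(-1,1,3),np.zeros(3),np.zeros(3),K(c),np.array(c['distortion']))[0].reshape(-1,2)
def save(img,n): cv2.imwrite(f'pics/{n}.png',cv2.cvtColor(img,cv2.COLOR_RGB2BGR))
E
python3 - <<'E'
from h import *
for n in ['scene','side']:
    c=cam(n); save(c['img'],n+'0'); print(n,c['fov_y'],c['cx'],c['cy'],c['distortion'],c['eye'],c['attitude'])
print(read_state())
E
```

```text
scene 52.67962837921344 319.70478883257726 236.57483373467556 [-0.03761112  0.          0.          0.          0.        ] [ 1.23644538 -0.1603248   1.12758883] [-2.00023354 -1.64460841  0.52163171]
side 57.26100704124794 325.35274396881107 240.42310036274262 [0.03455037 0.         0.         0.         0.        ] [ 0.02767852 -0.4628697   0.90336681] [-2.24152078  1.03077534 -0.363174  ]
{'clock': 0.1, 'joint_positions': array([ 1.26201795e+00,  2.60610691e-01, -1.39270374e-01,  1.17272499e+00,
       -4.21336986e-05,  1.57078486e+00]), 'dq': array([-0.00095393, -0.00073395,  0.00338368, -0.00019427, -0.00090464,
       -0.00078772]), 'joint_torque': array([-6.43545227e-04, -4.06510735e+01,  2.54526669e+01,  1.00655237e-02,
       -1.10176052e-05,  1.23953524e-05]), 'ee_pos': array([0.15936345, 0.4995572 , 0.2305407 ]), 'orientation': array([-4.83048938e-01, -3.10399310e+00,  2.81885889e-03]), 'ft_force': array([ 0.6219574 , -0.48695609,  0.53761956]), 'ft_torque': array([-0.01071178, -0.07531512, -0.02582844]), 'finger_force': 0.0, 'finger_gap': 0.08562073966201841}
```

View pics/scene0.png

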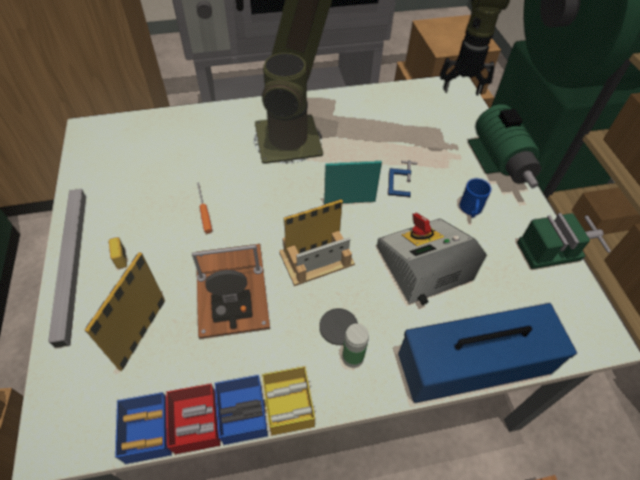

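View pics/side0.png

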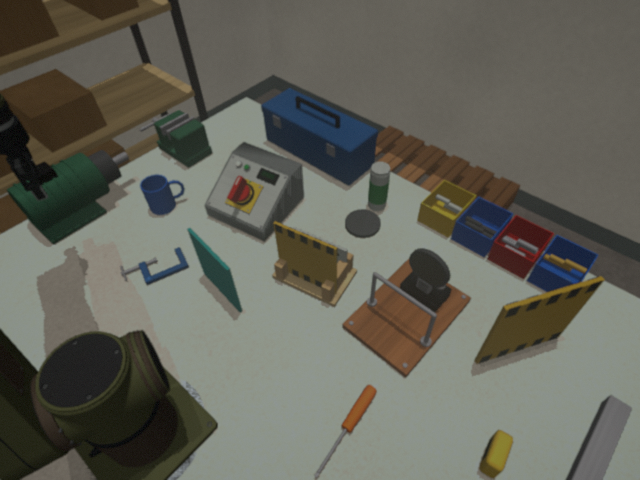

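Candidates for the screen are the turquoise board (scene 352,182; side 213,268), the striped board in the rack (scene 313,228; side 308,255) and a big striped board at the right (scene 127,312; side 540,320). I choose the one in the rack and check it in a close crop.

Run:
```python
from h import *
c=load('side'); save(cv2.resize(c['img'][130:380,190:480],None,fx=2.4,fy=2.4,interpolation=cv2.INTER_CUBIC),'sidecrop')
for n in ['side','scene']:
    c=load(n);W=cloud(c);hsv=cv2.cvtColor(c['img'],cv2.COLOR_RGB2HSV)
    np.save(n+'W.npy',W)
    print(n,'table z',np.nanmedian(W[...,2][(abs(W[...,2])<.02)]))
    # red handle
    m=((hsv[...,0]<6)|(hsv[...,0]>174))&(hsv[...,1]>150)&(hsv[...,2]>90)&(W[...,2]>.08)
    P=W[m]; print('red',m.sum(),np.nanmean(P,0),np.nanmin(P,0),np.nanmax(P,0))
    # panel plane
    r=np.nanmean(P,0); d=np.linalg.norm(W-r,axis=-1)
    m2=(d<.1)&(W[...,2]>.05)&(hsv[...,1]<60)
    Q=W[m2]; 
    for _ in range(6):
        ctr=Q.mean(0);u,s,vt=np.linalg.svd(Q-ctr);nn=vt[2]*np.sign(vt[2][2]);e=(W[m2]-ctr)@nn;Q=W[m2][abs(e)<.004]
    print('panel n',nn,'tilt',np.degrees(np.arccos(nn[2])),'yaw',np.degrees(np.arctan2(-nn[1],-nn[0])),len(Q),ctr)
    # objects blobs above the table
    b=((W[...,2]>.012)).astype(np.uint8); k,l,st,ce=cv2.connectedComponentsWithStats(b)
    for i in range(1,k):
        if st[i,4]>150:
            p=W[l==i]; print(i,st[i],p.min(0).round(3),p.max(0).round(3))
```

```text
side table z 0.00011324173844373675
red 144 [0.51272706 0.27010843 0.11577005] [0.47871697 0.2561646  0.09224734] [0.54321499 0.28255461 0.14615843]
panel n [-0.49824023 -0.09159705  0.86218713] tilt 30.43695163618856 yaw 10.417004309428433 1623 [0.54175333 0.26782782 0.08370126]
1 [   0    0  189   75 7775] [0.36  1.224 0.012] [1.069 1.646 0.327]
2 [  378     0   262    82 10890] [ 1.912 -0.33   0.012] [1.953 0.861 0.259]
4 [ 261   88  129  121 7323] [0.773 0.001 0.012] [0.946 0.503 0.176]
5 [   0   94  129  148 7663] [0.12  0.423 0.012] [0.421 0.735 0.456]
6 [ 139  110   72   55 2128] [0.536 0.575 0.012] [0.664 0.8   0.117]
7 [  205   142   152   163 10371] [ 0.422 -0.1    0.012] [0.691 0.405 0.187]
8 [ 140  175   45   38 1042] [0.362 0.461 0.012] [0.465 0.539 0.093]
9 [  418   180   187   182 11887] [ 0.547 -0.532  0.012] [ 0.95  -0.091  0.225]
11 [352 210  28  25 154] [ 0.682 -0.036  0.012] [0.757 0.057 0.017]
25 [ 187  228   55   82 1362] [0.301 0.057 0.012] [0.327 0.22  0.174]
32 [138 247  49  35 349] [0.209 0.263 0.012] [0.329 0.361 0.017]
33 [ 343  248  128  129 8418] [ 0.422
[... 1213 characters left out ...]
-0.309  0.012] [ 0.358 -0.278  0.03 ]
29 [  48  189   37  158 2984] [ 0.138 -0.691  0.012] [ 0.643 -0.646  0.047]
30 [ 376  212  111   94 6098] [0.455 0.173 0.012] [0.706 0.408 0.153]
31 [ 518  213   92   56 3078] [0.537 0.578 0.012] [0.665 0.801 0.118]
32 [109 237  18  32 404] [ 0.363 -0.551  0.013] [ 0.437 -0.516  0.066]
33 [ 192  244   78   94 5862] [ 0.421 -0.335  0.012] [ 0.688 -0.149  0.179]
34 [  85  252   79  118 4581] [ 0.547 -0.533  0.012] [ 0.73  -0.415  0.226]
36 [  398   302   180   101 11689] [0.806 0.137 0.012] [0.943 0.503 0.177]
37 [ 319  309   50   59 1214] [ 0.666 -0.036  0.012] [0.83  0.061 0.145]
56 [ 115  366  201   98 7727] [ 0.823 -0.51   0.012] [ 0.946 -0.085  0.077]
```

View pics/sidecrop.png

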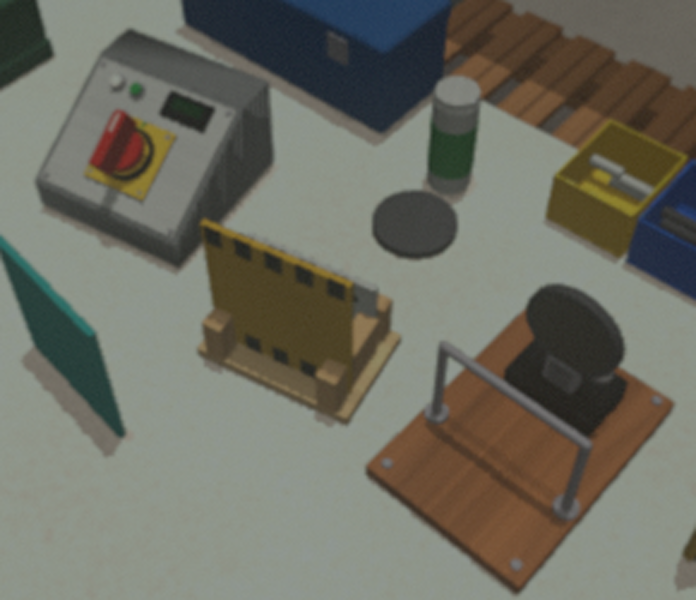

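The crop shows the striped board standing in the rack's front slot (crop 280,295), with the larger board off at the right, so the choice holds. The handle is at (120,150) and the bow's bar runs from (443,347) to (587,442). Next I fit the object poses.

Run:
```python
from h import *
Ws=[np.load(n+'W.npy') for n in ['side','scene']]
hs=[cv2.cvtColor(load(n)['img'],cv2.COLOR_RGB2HSV) for n in ['side','scene']]
def box(lo,hi,f=None):
    o=[]
    for W,h in zip(Ws,hs):
        m=np.all((W>lo)&(W<hi),-1)
        if f is not None: m&=f(h)
        o.append(W[m])
    return o
def plane(P,tol=.003,vert=True):
    Q=P
    for _ in range(10):
        c=np.median(Q,0) if _==0 else Q.mean(0);vt=np.linalg.svd(Q-Q.mean(0))[2];n=vt[2];c=Q.mean(0);Q=P[abs((P-c)@n)<max(tol,.02/(1+_))]
    return n,c,len(Q)
# stand rectangle
S=np.vstack(box([.4,-.36,.015],[.71,-.13,.021])).astype(np.float32)
r=cv2.minAreaRect(S[:,:2]);print('stand rect',r,cv2.boxPoints(r).tolist())
for i,P in enumerate(box([.4,-.36,.015],[.71,-.13,.021])): print('  cam',i,cv2.minAreaRect(P[:,:2].astype(np.float32)))
# bow top bar
for i,P in enumerate(box([.4,-.36,.126],[.54,-.13,.14])): 
    c=P.mean(0);v=np.linalg.svd(P-c)[2][0]; t=(P-c)@v; print('bow',i,len(P),c,v,np.degrees(np.arctan2(v[1],v[0])),c+v*(t.min()+t.max())/2,np.ptp(t),P[:,2].max())
# plate
for i,P in enumerate(box([.45,-.36,.13],[.70,-.13,.2])): print('plate',i,P[P[:,0]>.53].min(0),P[P[:,0]>.53].max(0))
# screen: yellow above .07
f=lambda h:(h[...,0]>12)&(h[...,0]<35)&(h[...,1]>90)
for i,P in enumerate(box([.38,-.12,.08],[.6,.14,.21],f)):
    n,c,k=plane(P);n=n*-np.sign(n[0]);e=np.array([-n[1],n[0],0]);e/=np.linalg.norm(e);t=(P-c)@e
    print('screen',i,len(P),k,n,'yaw',np.degrees(np.arctan2(-n[1],-n[0])),c,'mid',c+e*(np.percentile(t,1)+np.percentile(t,99))/2,np.percentile(t,99)-np.percentile(t,1),P[:,2].max())
# rack base board
for i,P in enumerate(box([.38,-.13,.004],[.62,.14,.07])): print('rack',i,cv2.minAreaRect(P[:,:2].astype(np.float32)))
# console
P=np.vstack(box([.4,.15,.01],[.75,.42,.2]));print('console',cv2.minAreaRect(P[:,:2].astype(np.float32)))
n=np.array([-.5*np.cos(np.radians(10.2)),-.5*np.sin(np.radians(10.2)),.866])
# base plate yellow
for i,P in enumerate(box([.45,.2,.06],[.62,.34,.13],lambda h:(h[...,0]>18)&(h[...,0]<35)&(h[...,1]>130))):
    print('baseplate',i,len(P),P.mean(0),P.min(0),P.max(0))
```

```text
Traceback (most recent call last):
cv2.error: OpenCV(4.12.0) /io/opencv/modules/imgproc/src/convhull.cpp:143: error: (-215:Assertion failed) total >= 0 && (depth == CV_32F || depth == CV_32S) in function 'convexHull'
```

```bash
cat > fit.py <<'E'
from h import *
Ws=[np.load(n+'W.npy') for n in ['side','scene']]
hs=[cv2.cvtColor(load(n)['img'],cv2.COLOR_RGB2HSV) for n in ['side','scene']]
np.set_printoptions(precision=4,suppress=True)
def rect(P):
    (c,s,a)=cv2.minAreaRect(np.ascontiguousarray(P[:,:2],dtype=np.float32).reshape(-1,1,2)); return np.round(c,4),np.round(s,4),round(a,2)
def box(lo,hi,f=None):
    o=[]
    for W,h in zip(Ws,hs):
        m=np.all((W>lo)&(W<hi),-1)
        if f is not None: m&=f(h)
        o.append(W[m])
    return o
def plane(P,tol=.003):
    Q=P
    for _ in range(10):
        c=Q.mean(0);n=np.linalg.svd(Q-c,full_matrices=False)[2][2];Q=P[abs((P-c)@n)<max(tol,.02/(1+_))]
    return n,c,len(Q)
E
python3 - <<'E'
from fit import *
for i,P in enumerate(box([.4,-.36,.015],[.71,-.13,.021])): print('stand',i,rect(P))
for i,P in enumerate(box([.4,-.36,.124],[.54,-.13,.14])): 
    c=P.mean(0);v=np.linalg.svd(P-c,full_matrices=False)[2][0]; t=(P-c)@v; print('bow',i,len(P),c,v,np.degrees(np.arctan2(v[1],v[0])),c+v*(t.min()+t.max())/2,np.ptp(t),P[:,2].max())
for i,P in enumerate(box([.53,-.36,.13],[.70,-.13,.2])): print('plate',i,P.min(0),P.max(0))
f=lambda h:(h[...,0]>12)&(h[...,0]<35)&(h[...,1]>90)
for i,P in enumerate(box([.38,-.12,.08],[.6,.14,.21],f)):
    n,c,k=plane(P);n=n*-np.sign(n[0]);e=np.array([-n[1],n[0],0]);e/=np.linalg.norm(e);t=(P-c)@e
    print('screen',i,len(P),k,n,'yaw',np.degrees(np.arctan2(-n[1],-n[0])),c,'mid',c+e*(np.percentile(t,1)+np.percentile(t,99))/2,np.percentile(t,99)-np.percentile(t,1),P[:,2].max())
for i,P in enumerate(box([.38,-.13,.006],[.62,.14,.07])): print('rack',i,rect(P))
P=np.vstack(box([.4,.15,.01],[.75,.42,.2]));print('console',rect(P))
for i,P in enumerate(box([.45,.2,.06],[.62,.34,.13],lambda h:(h[...,0]>18)&(h[...,0]<35)&(h[...,1]>130))):
    print('baseplate',i,len(P),P.mean(0),P.min(0),P.max(0))
E
```

```text
stand 0 (array([ 0.5548, -0.2417]), array([0.179 , 0.2605]), 88.15)
stand 1 (array([ 0.5551, -0.2417]), array([0.1783, 0.2631]), 88.07)
bow 0 374 [ 0.5136 -0.2453  0.133 ] [-0.0341 -0.9994 -0.0008] -91.95404544949831 [ 0.5137 -0.2415  0.133 ] 0.15889438514726617 0.13765513320941847
bow 1 257 [ 0.5159 -0.2401  0.1328] [ 0.0332  0.9994 -0.0018] 88.09844221758524 [ 0.516  -0.2394  0.1328] 0.15850934513330195 0.13838228971658262
plate 0 [ 0.6011 -0.2931  0.1303] [ 0.6174 -0.1962  0.1792]
plate 1 [ 0.6014 -0.2924  0.13  ] [ 0.6187 -0.1948  0.1788]
screen 0 1664 1552 [-0.9803 -0.1975  0.0027] yaw 11.391410439572958 [ 0.4675 -0.0094  0.1319] mid [ 0.467  -0.0071  0.1319] 0.15569739738943794 0.1870274727463277
screen 1 1382 1272 [-0.9804 -0.197  -0.0011] yaw 11.36413415306363 [ 0.4723 -0.0058  0.1334] mid [ 0.4721 -0.0052  0.1334] 0.15382664735945228 0.18923114796516072
rack 0 (array([ 0.4995, -0.0018]), array([0.1231, 0.18  ]), 11.01)
rack 1 (array([ 0.5   , -0.0027]), array([0.2474, 0.2191]), 89.1)
console (array([0.5814, 0.2917]), array([0.226 , 0.2072]), 10.18)
baseplate 0 282 [0.5313 0.2633 0.0832] [0.4824 0.2374 0.0624] [0.5728 0.315  0.124 ]
baseplate 1 236 [0.5477 0.2766 0.0959] [0.5009 0.2377 0.0631] [0.5741 0.3255 0.1104]
```

```bash
cat >> h.py <<'E'
def hframe(yaw):
    c,s=np.cos(np.radians(yaw)),np.sin(np.radians(yaw))
    return np.array([[.8660254*c,-s,-.5*c],[.8660254*s,c,-.5*s],[.5,0,.8660254]])
def go(p=None,Rt=None):
    s=read_state();R0=R.from_rotvec(s['orientation']).as_matrix()
    if p is not None: print('shift mm',((np.array(p)-s['ee_pos'])*1e3).round(1))
    if Rt is not None: print('turn deg',np.degrees(R.from_matrix(Rt@R0.T).as_rotvec()).round(2))
def toolR(z,y):
    return np.stack([np.cross(y,z),y,z],1)
E
python3 - <<'E'
from h import *
H=hframe(10.2); go(np.array([.515,.272,.12])+.12*H[:,2],toolR(-H[:,2],H[:,1]))
E
```

```text
shift mm [ 296.6 -238.2   -6.6]
turn deg [ -1.88 -30.23  27.27]
```

Call:
carry_out([
  {"x":45,"y":-36,"z":10,"wx":-0.4,"wy":-6,"wz":5.4,"gripper":60},
  {"x":90,"y":-72,"z":15,"wx":-0.8,"wy":-12,"wz":10.9,"gripper":60},
  {"x":135,"y":-108,"z":15,"wx":-1.1,"wy":-18,"wz":16.3,"gripper":60},
  {"x":180,"y":-144,"z":15,"wx":-1.5,"wy":-24,"wz":21.8,"gripper":60},
  {"x":225,"y":-180,"z":10,"wx":-1.88,"wy":-30.23,"wz":27.27,"gripper":60},
])

```text
clock: 0.72
ee_pos: [0.3858, 0.3195, 0.2418]
orientation: [-0.238, 2.604, 0.065]
ft_force: [1.3, 0.0, -1.0]
finger_gap: 0.0603
finger_force: 0.0
```

Call:
carry_out([
  {"x":40,"y":-30,"z":-8},
  {"x":71,"y":-58,"z":-17},
  {"x":71,"y":-58,"z":-17},
  {"x":71,"y":-58,"z":-17},
  {"x":71,"y":-58,"z":-17},
])

```text
invalid input at $.series[0]: expected keys gripper, x, y, z, wx, wy, wz
```

Run:
```python
from h import *
c=cam('wrist'); save(c['img'],'wrist1'); s=read_state(); print(s['clock'],s['joint_positions'],s['ee_pos'],s['orientation'],s['finger_gap'],c['eye'],c['fov_y'],c['cx'],c['cy'],c['distortion'],c['attitude'])
H=hframe(10.2); go(np.array([.515,.272,.12])+.12*H[:,2],toolR(-H[:,2],H[:,1]))
```

```text
0.775 [ 0.89960483 -0.07215841 -0.64723493  0.5896485  -0.34462493  0.64582815] [0.38497452 0.31068523 0.23679543] [-0.23793426  2.6053116   0.04994056] 0.05999437739317616 [0.24695518 0.29147649 0.32396523] 65.37472781808131 318.2950520414752 245.19085314492668 [-0.01273452  0.          0.          0.          0.        ] [1.5781356  1.89712886 0.85343572]
shift mm [ 71.  -49.3 -12.9]
turn deg [ 0.54  0.25 -0.08]
```

View pics/wrist1.png

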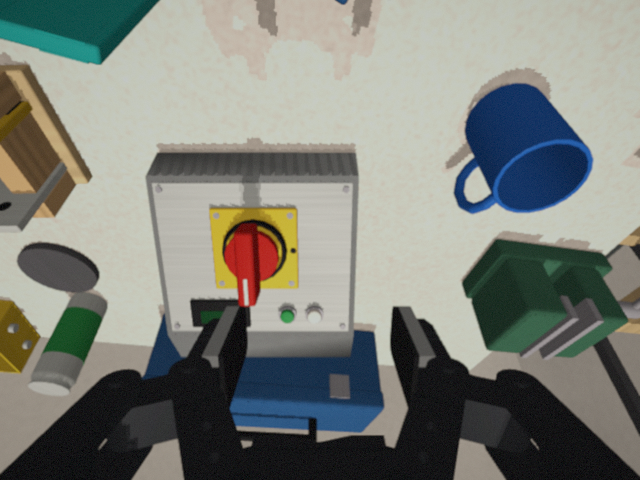

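The wrist view shows the isolator's yellow plate with corners at about (210,207), (297,207), (298,287) and (216,289). The handle bar runs from (248,225) to its white line at (247,303), which is ON, and the fingers are at the bottom.

Run:
```python
from h import *
np.set_printoptions(precision=4,suppress=True)
c=load('wrist');W=cloud(c);hsv=cv2.cvtColor(c['img'],cv2.COLOR_RGB2HSV)
v,u=np.mgrid[0:480,0:640]
m=(u>160)&(u<345)&(v>185)&(v<320)&(hsv[...,1]<50)&(W[...,2]>.03)&(W[...,2]<.15)
P=W[m];Q=P
for _ in range(8):
    ct=Q.mean(0);n=np.linalg.svd(Q-ct,full_matrices=False)[2][2];n*=np.sign(n[2]);Q=P[abs((P-ct)@n)<.003]
print('panel',n,np.degrees(np.arccos(n[2])),np.degrees(np.arctan2(-n[1],-n[0])),ct,len(Q))
yl=((hsv[...,0]>18)&(hsv[...,0]<35)&(hsv[...,1]>130)&(u>195)&(u<310)&(v>195)&(v<300)).astype(np.uint8)
H=hframe(10.2);nn=H[:,2]
A=att(c);f=cv2.undistortPoints(np.stack([u,v],-1).reshape(-1,1,2).astype(float),K(c),np.array(c['distortion'])).reshape(480,640,2)
D=np.dstack([f,np.ones((480,640))])@A.T
def hit(mask,off):
    d=D[mask]; t=((ct+off*nn-c['eye'])@nn)/(d@nn); return c['eye']+d*t[:,None]
B=hit(yl>0,.006)
L=(B-ct)@H
r=cv2.minAreaRect(np.ascontiguousarray(L[:,:2],dtype=np.float32).reshape(-1,1,2));print('rect in panel',r)
ctr=ct+H@np.array([r[0][0],r[0][1],.006]);print('base centre',ctr,'yellow depth h',np.nanmedian(((W[yl>0])-ct)@nn))
g=ctr+.044*nn;print('grip',g)
# red top of bar in handle frame
rd=((hsv[...,0]<6)|(hsv[...,0]>174))&(hsv[...,1]>150)&(u>200)&(u<310)&(v>200)&(v<320)
L=(W[rd]-g)@H; T=L[abs(L[:,2]-.009)<.006]; print('red top n',len(T),T.min(0),T.max(0),np.percentile(T,[5,95],axis=0))
for n_ in ['side','scene']:
    Wc=np.load(n_+'W.npy');L=(Wc-g)@H;hh=cv2.cvtColor(load(n_)['img'],cv2.COLOR_RGB2HSV)
    k=(abs(L[...,0])<.06)&(abs(L[...,1])<.06)&(L[...,2]>-.03)&(L[...,2]<.02)&(hh[...,1]>120)&((hh[...,0]<8)|(hh[...,0]>172))
    T=L[k&(L[...,2]>.0)];print(n_,len(T),T.min(0),T.max(0));pl=(abs(L[...,0])<.05)&(abs(L[...,1])<.05)&(hh[...,0]>18)&(hh[...,0]<35)&(hh[...,1]>130);print(L[pl].min(0),L[pl].max(0),np.median(L[pl],0))
go(g+.12*nn,toolR(-nn,H[:,1]))
go(g-.016*nn)
```

```text
panel [-0.4916 -0.09    0.8661] 29.987475492512896 10.375889367398306 [0.5346 0.279  0.0817] 15767
rect in panel ((-0.003410201519727707, 0.0029855482280254364), (0.08123982697725296, 0.08193990588188171), 0.20093978941440582)
base centre [0.5282 0.2809 0.0852] yellow depth h 0.004840022866907277
grip [0.5065 0.277  0.1233]
red top n 1255 [-0.0323 -0.0087  0.003 ] [0.0348 0.0078 0.0105] [[-0.0306 -0.007   0.0057]
 [ 0.029   0.0071  0.0097]]
side 111 [-0.0283 -0.0101  0.0002] [0.035  0.0067 0.0105]
[-0.0369 -0.0412 -0.0514] [ 0.0439  0.0397 -0.0047] [-0.0051 -0.0226 -0.046 ]
scene 81 [-0.0217 -0.009   0.0001] [0.0393 0.0054 0.0121]
[-0.037  -0.0407 -0.0488] [ 0.0469  0.0408 -0.034 ] [ 0.0281 -0.017  -0.0443]
shift mm [ 62.5 -44.4  -9.6]
turn deg [ 0.54  0.25 -0.08]
shift mm [ 129.4  -32.3 -127.4]
```

Call:
carry_out([
  {"x":31,"y":-22,"z":-5,"wx":0.3,"wy":0.1,"wz":0,"gripper":50},
  {"x":62.5,"y":-44.4,"z":-9.6,"wx":0.5,"wy":0.2,"wz":0,"gripper":50},
  {"x":80,"y":-41.3,"z":-40,"wx":0.5,"wy":0.2,"wz":0,"gripper":50},
  {"x":92,"y":-39.1,"z":-61,"wx":0.5,"wy":0.2,"wz":0,"gripper":50},
  {"x":92,"y":-39.1,"z":-61,"wx":0.5,"wy":0.2,"wz":0,"gripper":50},
])

```text
clock: 1.4
ee_pos: [0.4754, 0.2797, 0.1777]
orientation: [-0.23, 2.616, 0.073]
ft_force: [-0.4, -0.1, -0.0]
finger_gap: 0.05
finger_force: 0.0
```

Run:
```python
from h import *
H=hframe(10.2);nn=H[:,2];g=np.array([.5065,.277,.1233]);s=read_state();print(s['joint_positions'],((s['ee_pos']-g)@H)*1e3,s['ft_force'])
go(g-.014*nn,toolR(-nn,H[:,1]))
```

```text
[ 0.66186933  0.05066517 -0.7052318   0.34564553 -0.2253623   0.43235976] [ 1.14708809  8.11710376 62.17483393] [-0.36720644 -0.14502078 -0.00549833]
shift mm [ 37.9  -1.4 -66.5]
turn deg [-0.41 -0.47  0.02]
```

Call:
carry_out([
  {"x":10,"y":-1.4,"z":-18,"wx":-0.2,"wy":-0.2,"wz":0,"gripper":50},
  {"x":20,"y":-1.4,"z":-36,"wx":-0.4,"wy":-0.4,"wz":0,"gripper":50},
  {"x":30,"y":-1.4,"z":-53,"wx":-0.4,"wy":-0.4,"wz":0,"gripper":50},
  {"x":37,"y":-1.4,"z":-65,"wx":-0.4,"wy":-0.4,"wz":0,"gripper":50},
  {"x":37,"y":-1.4,"z":-65,"wx":-0.4,"wy":-0.4,"wz":0,"gripper":50},
])

```text
clock: 2.02
ee_pos: [0.5132, 0.2795, 0.1148]
orientation: [-0.233, 2.607, 0.066]
ft_force: [0.1, -0.6, -0.3]
finger_gap: 0.0499
finger_force: 0.0
```

```bash
cat > st.py <<'E'
from h import *
np.set_printoptions(precision=4,suppress=True)
H=hframe(10.2);nn=H[:,2];g=np.array([.5065,.277,.1233]);s=read_state();print(s['clock'],s['joint_positions'],'tcp in handle mm',((s['ee_pos']-g)@H)*1e3,'F in handle',s['ft_force']@H,'T',s['ft_torque']@H,s['finger_gap'],s['finger_force'])
Rt=R.from_rotvec(s['orientation']).as_matrix();print('tool y in handle deg',np.degrees(np.arctan2(*(H.T@Rt[:,1])[[1,0]])),'tilt',np.degrees(np.arccos(-Rt[:,2]@nn)))
E
python3 st.py
```

```text
2.025 [ 0.6141  0.1823 -0.7624  0.1408 -0.2116  0.3833] tcp in handle mm [  1.893    1.2922 -10.859 ] F in handle [-0.1548 -0.6387 -0.2921] T [0.049  0.3993 0.0176] 0.04993670213120595 0.0
tool y in handle deg 89.97732867634839 tilt 0.19132005790836146
```

Call:
carry_out([
  {"x":0.4,"y":-1.1,"z":-3.3,"wx":0,"wy":0,"wz":0,"gripper":30},
  {"x":0.4,"y":-1.1,"z":-3.3,"wx":0,"wy":0,"wz":0,"gripper":10},
  {"x":0.4,"y":-1.1,"z":-3.3,"wx":0,"wy":0,"wz":0,"gripper":0},
  {"x":0.4,"y":-1.1,"z":-3.3,"wx":0,"wy":0,"wz":0,"gripper":0},
  {"x":0.4,"y":-1.1,"z":-3.3,"wx":0,"wy":0,"wz":0,"gripper":0},
], squeeze=40)

```text
clock: 2.65
ee_pos: [0.5138, 0.2793, 0.1123]
orientation: [-0.234, 2.605, 0.068]
ft_force: [-4.0, 1.8, 3.3]
finger_gap: 0.0151
finger_force: 44.4
```

```bash
python3 st.py
```

```text
2.65 [ 0.6119  0.1858 -0.7681  0.1291 -0.2092  0.3808] tcp in handle mm [  1.0472   0.9348 -13.2763] F in handle [-1.4661  2.4832  4.6669] T [0.714  0.8417 0.0621] 0.015079121597902182 44.38738167285919
tool y in handle deg 89.98579356337687 tilt 0.33064842728013644
```

Call:
carry_out([
  {"x":1.3,"y":0.2,"z":-2.3,"wx":0,"wy":0,"wz":0,"gripper":0},
  {"x":2.6,"y":0.5,"z":-4.6,"wx":0,"wy":0,"wz":0,"gripper":0},
  {"x":3.9,"y":0.7,"z":-6.9,"wx":0,"wy":0,"wz":0,"gripper":0},
  {"x":5,"y":0.9,"z":-8.7,"wx":0,"wy":0,"wz":0,"gripper":0},
  {"x":5,"y":0.9,"z":-8.7,"wx":0,"wy":0,"wz":0,"gripper":0},
])

```text
clock: 3.28
ee_pos: [0.5182, 0.2802, 0.1047]
orientation: [-0.234, 2.605, 0.069]
ft_force: [-14.8, 0.6, 18.2]
finger_gap: 0.0153
finger_force: 46.9
```

```bash
python3 st.py
```

```text
3.275 [ 0.6076  0.2037 -0.7719  0.1059 -0.2069  0.3764] tcp in handle mm [  1.1411   1.0408 -22.1709] F in handle [-3.4369  3.1836 23.0093] T [0.5774 1.3393 0.0457] 0.015347028422274088 46.90476179122925
tool y in handle deg 90.00255315937319 tilt 0.3731345312660535
```

Call:
carry_out([
  {"x":0,"y":0,"z":0,"wx":-4.4,"wy":-0.8,"wz":7.8,"gripper":0},
  {"x":0,"y":0,"z":0,"wx":-8.9,"wy":-1.6,"wz":15.6,"gripper":0},
  {"x":0,"y":0,"z":0,"wx":-13.3,"wy":-2.4,"wz":23.4,"gripper":0},
  {"x":0,"y":0,"z":0,"wx":-17.7,"wy":-3.2,"wz":31.2,"gripper":0},
  {"x":0,"y":0,"z":0,"wx":-22.1,"wy":-4,"wz":39,"gripper":0},
])

```text
clock: 3.9
ee_pos: [0.5189, 0.2793, 0.1049]
orientation: [-1.226, 2.328, -0.207]
ft_force: [-13.0, -2.2, 17.8]
finger_gap: 0.015
finger_force: 46.8
```

```bash
python3 st.py
```

```text
3.9 [ 0.6044  0.2035 -0.77    0.1088 -0.2044 -0.416 ] tcp in handle mm [  1.7066   0.0474 -22.1763] F in handle [-2.5289  0.1391 22.0488] T [ 0.0428  0.8823 -0.0353] 0.015008694082157008 46.8359649181366
tool y in handle deg 135.25289278192452 tilt 0.3373560967931763
```

Turning smoothly with low torque while staying pushed in. Second half.

Call:
carry_out([
  {"x":0,"y":0,"z":0,"wx":-4.4,"wy":-0.8,"wz":7.8,"gripper":0},
  {"x":0,"y":0,"z":0,"wx":-8.9,"wy":-1.6,"wz":15.6,"gripper":0},
  {"x":0,"y":0,"z":0,"wx":-13.3,"wy":-2.4,"wz":23.4,"gripper":0},
  {"x":0,"y":0,"z":0,"wx":-17.7,"wy":-3.2,"wz":31.2,"gripper":0},
  {"x":0,"y":0,"z":0,"wx":-22.1,"wy":-4,"wz":39,"gripper":0},
])

```text
clock: 4.53
ee_pos: [0.5199, 0.2792, 0.1056]
orientation: [-2.076, 1.726, -0.462]
ft_force: [-11.3, -2.4, 16.0]
finger_gap: 0.0152
finger_force: 46.5
```

```bash
python3 st.py
```

```text
4.525 [ 0.6031  0.2043 -0.7648  0.1152 -0.204  -1.202 ] tcp in handle mm [  2.9067  -0.1615 -22.1583] F in handle [-1.9781 -0.4072 19.6049] T [-0.1156  0.4835 -0.0925] 0.015199927973399073 46.47091269493103
tool y in handle deg -179.74961493133753 tilt 0.24733164731771182
```

Call:
carry_out([
  {"x":0,"y":0,"z":0,"wx":0,"wy":0,"wz":0,"gripper":30},
  {"x":0,"y":0,"z":0,"wx":0,"wy":0,"wz":0,"gripper":45},
  {"x":-2.5,"y":-0.4,"z":4.3,"wx":0,"wy":0,"wz":0,"gripper":45},
  {"x":-10,"y":-1.8,"z":17,"wx":0,"wy":0,"wz":0,"gripper":45},
  {"x":-20,"y":-3.6,"z":35,"wx":0,"wy":0,"wz":0,"gripper":45},
])

```text
clock: 5.15
ee_pos: [0.4984, 0.2755, 0.1387]
orientation: [-2.075, 1.734, -0.456]
ft_force: [0.4, -0.3, 0.0]
finger_gap: 0.0448
finger_force: 0.0
```

Call:
carry_out([
  {"x":-10,"y":-1.8,"z":17,"wx":0,"wy":0,"wz":0,"gripper":45},
  {"x":-20,"y":-3.6,"z":35,"wx":0,"wy":0,"wz":0,"gripper":45},
  {"x":-35,"y":-6.3,"z":62,"wx":0,"wy":0,"wz":0,"gripper":45},
  {"x":-60,"y":-11,"z":106,"wx":0,"wy":0,"wz":0,"gripper":45},
  {"x":-60,"y":-11,"z":106,"wx":0,"wy":0,"wz":0,"gripper":45},
])

```text
clock: 5.78
ee_pos: [0.4396, 0.2661, 0.2496]
orientation: [-2.068, 1.727, -0.457]
ft_force: [0.4, 0.2, -0.6]
finger_gap: 0.0448
finger_force: 0.0
```

```bash
cat > hc.py <<'E'
from h import *
np.set_printoptions(precision=4,suppress=True)
H=hframe(10.2);g=np.array([.5065,.277,.1233])
for n in ['wrist','side','scene']:
    c=cam(n);L=(cloud(c)-g)@H;hh=cv2.cvtColor(c['img'],cv2.COLOR_RGB2HSV)
    k=(abs(L[...,0])<.06)&(abs(L[...,1])<.06)&(L[...,2]>-.013)&(L[...,2]<.02)&(hh[...,1]>120)&((hh[...,0]<8)|(hh[...,0]>172))
    T=L[k];print(n,len(T),T.min(0),T.max(0)) if len(T) else print(n,0)
    if len(T)>20:
        q=T[T[:,2]>np.percentile(T[:,2],60)];v=np.linalg.svd((q-q.mean(0))[:,:2],full_matrices=False)[2][0];print('angle',np.degrees(np.arctan2(v[1],v[0])),'top',np.percentile(T[:,2],90))
E
python3 hc.py; python3 st.py; python3 -c "
from h import *
c=load('wrist');save(c['img'],'wrist2')"
```

```text
wrist 1528 [-0.0065 -0.0349 -0.013 ] [0.0096 0.0316 0.0109]
angle 89.96644623006819 top 0.009551655183826507
side 131 [-0.0048 -0.0347 -0.0123] [0.0115 0.0291 0.0123]
angle -89.20123491366573 top 0.009332892896340308
scene 201 [-0.0002 -0.0343 -0.0129] [0.0146 0.032  0.0117]
angle -91.54041391082053 top 0.008737270740890831
5.925 [ 0.694  -0.082  -0.6409  0.5471 -0.2431 -1.1137] tcp in handle mm [  0.6736  -0.1439 139.2241] F in handle [-0.4201  0.3167 -0.1585] T [-0.0079  0.4827 -0.0157] 0.04488637642627778 0.0
tool y in handle deg 179.9790323983531 tilt 0.3578665179256705
```

View pics/wrist2.png

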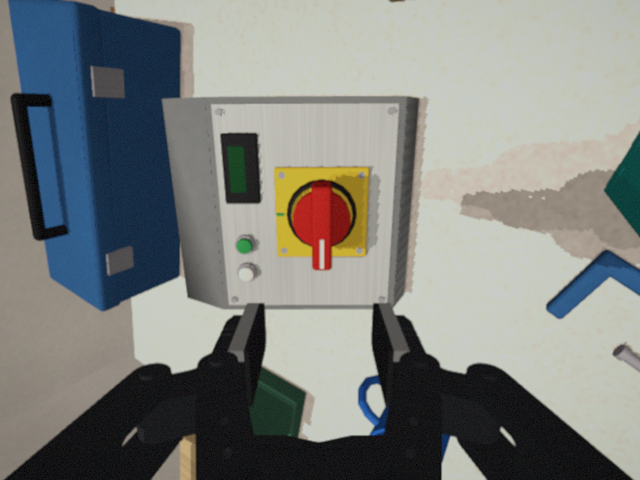

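The handle now sits at OFF: its white line points left (322,255), towards the black dot, and the bar top is back about 10 mm above the grip point, so it has sprung out. Now the screen.

Run:
```python
from h import *
a=np.radians(11.35);y=-np.array([np.cos(a),np.sin(a),0])
go([.4697,-.0065,.24],toolR(np.array([0,0,-1.]),y))
```

```text
shift mm [  31.1 -271.1   -4.2]
turn deg [-5.87 29.23  1.07]
```

Call:
carry_out([
  {"x":6,"y":-54,"z":5,"wx":-1.2,"wy":6,"wz":0.2,"gripper":45},
  {"x":12,"y":-108,"z":8,"wx":-2.4,"wy":12,"wz":0.4,"gripper":45},
  {"x":18,"y":-162,"z":8,"wx":-3.6,"wy":18,"wz":0.6,"gripper":45},
  {"x":25,"y":-217,"z":4,"wx":-4.8,"wy":24,"wz":0.8,"gripper":45},
  {"x":31.1,"y":-271.1,"z":-4.2,"wx":-5.87,"wy":29.23,"wz":1.07,"gripper":45},
])

```text
clock: 6.55
ee_pos: [0.4705, -0.0085, 0.2391]
orientation: [2.427, -1.99, -0.005]
ft_force: [1.3, 0.6, 0.0]
finger_gap: 0.0451
finger_force: 0.0
```

Call:
carry_out([
  {"x":0,"y":0,"z":0,"wx":0,"wy":0,"wz":0,"gripper":45},
  {"x":0,"y":0,"z":0,"wx":0,"wy":0,"wz":0,"gripper":45},
  {"x":0,"y":0,"z":0,"wx":0,"wy":0,"wz":0,"gripper":45},
  {"x":0,"y":0,"z":0,"wx":0,"wy":0,"wz":0,"gripper":45},
  {"x":0,"y":0,"z":0,"wx":0,"wy":0,"wz":0,"gripper":45},
])

```text
clock: 7.18
ee_pos: [0.4698, -0.0055, 0.2405]
orientation: [-2.431, 1.989, -0.001]
ft_force: [-0.3, 0.3, 0.2]
finger_gap: 0.0451
finger_force: 0.0
```

Run:
```python
from h import *
np.set_printoptions(precision=4,suppress=True)
a=np.radians(11.35);y=-np.array([np.cos(a),np.sin(a),0]);s=read_state();print(s['clock'],s['joint_positions'],s['ee_pos'])
go([.4697,-.0065,.146],toolR(np.array([0,0,-1.]),y))
c=cam('wrist');save(c['img'],'wrist3');W=cloud(c)
# top edge of screen in screen frame
C=np.array([[np.cos(a),-np.sin(a),0],[np.sin(a),np.cos(a),0],[0,0,1]])
L=(W-[.4697,-.0065,0])@C
for lo,hi in [(.178,.19)]:
    k=(L[...,2]>lo)&(L[...,2]<hi)&(abs(L[...,0])<.03)&(abs(L[...,1])<.1);T=L[k];print(len(T),T.min(0),T.max(0),np.median(T,0),np.percentile(T,[3,97],axis=0))
```

```text
7.175 [-0.0116  0.1609 -0.2439  1.1651  0.     -1.7821] [ 0.4698 -0.0055  0.2405]
shift mm [ -0.1  -1.  -94.5]
turn deg [-0.    0.05 -0.09]
3761 [-0.0054 -0.0803  0.1787] [0.0032 0.0793 0.1855] [-0.0011 -0.0139  0.1834] [[-0.0049 -0.0768  0.1821]
 [ 0.0028  0.0718  0.1846]]
```

View pics/wrist3.png

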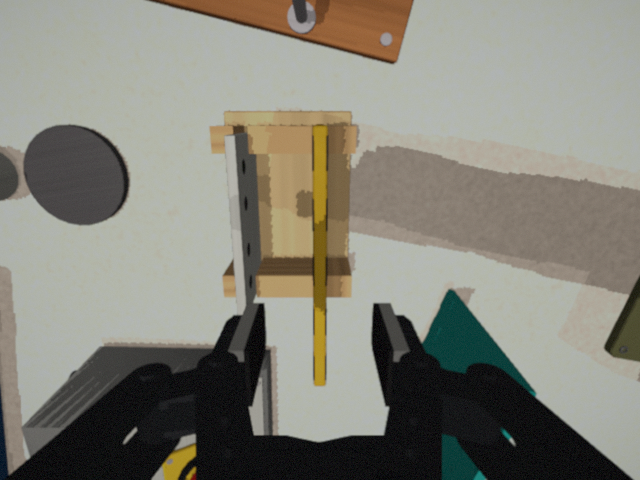

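The screen's top edge runs from (320,125) to (320,385), square to the fingers and midway between them. The measured centre is within 1 mm, so I descend and grip.

Call:
carry_out([
  {"x":-1,"y":-1.2,"z":-30,"wx":0,"wy":0,"wz":0,"gripper":45},
  {"x":-1,"y":-1.2,"z":-60,"wx":0,"wy":0,"wz":0,"gripper":45},
  {"x":-1,"y":-1.2,"z":-88,"wx":0,"wy":0,"wz":0,"gripper":45},
  {"x":-1,"y":-1.2,"z":-94,"wx":0,"wy":0,"wz":0,"gripper":45},
  {"x":-1,"y":-1.2,"z":-94,"wx":0,"wy":0,"wz":0,"gripper":40},
])

```text
clock: 7.85
ee_pos: [0.4691, -0.0073, 0.1464]
orientation: [-2.43, 1.991, -0.0]
ft_force: [0.3, 1.0, -0.6]
finger_gap: 0.0403
finger_force: 0.0
```

Call:
carry_out([
  {"x":0,"y":0,"z":0,"wx":0,"wy":0,"wz":0,"gripper":20},
  {"x":0,"y":0,"z":0,"wx":0,"wy":0,"wz":0,"gripper":5},
  {"x":0,"y":0,"z":0,"wx":0,"wy":0,"wz":0,"gripper":0},
  {"x":0,"y":0,"z":0,"wx":0,"wy":0,"wz":0,"gripper":0},
  {"x":0,"y":0,"z":0,"wx":0,"wy":0,"wz":0,"gripper":0},
], squeeze=60)

```text
clock: 8.48
ee_pos: [0.4702, -0.0075, 0.1473]
orientation: [-2.429, 1.99, -0.003]
ft_force: [-0.6, -0.8, 6.2]
finger_gap: 0.0075
finger_force: 59.8
```

Call:
carry_out([
  {"x":0,"y":0,"z":12,"wx":0,"wy":0,"wz":0,"gripper":0},
  {"x":0,"y":0,"z":30,"wx":0,"wy":0,"wz":0,"gripper":0},
  {"x":0,"y":0,"z":50,"wx":0,"wy":0,"wz":0,"gripper":0},
  {"x":0,"y":0,"z":72,"wx":0,"wy":0,"wz":0,"gripper":0},
  {"x":0,"y":0,"z":95,"wx":0,"wy":0,"wz":0,"gripper":0},
])

```text
clock: 9.1
ee_pos: [0.4681, -0.0074, 0.2415]
orientation: [2.429, -1.99, -0.003]
ft_force: [-0.0, -0.3, -3.7]
finger_gap: 0.0071
finger_force: 58.6
```

```bash
cat > place.py <<'E'
from h import *
import sys
np.set_printoptions(precision=4,suppress=True)
# stand frame
O=np.array([.545,-.2414,0]);b=np.radians(-1.9);S=np.array([[np.cos(b),-np.sin(b),0],[np.sin(b),np.cos(b),0],[0,0,1]])
TOP=float(sys.argv[4]) if len(sys.argv)>4 else .0377  # TCP below top edge
def target(th,gap,h):
    """lean th deg, gap back face to bar, h bottom height over base -> TCP world, R"""
    t=np.radians(th);zs=np.array([np.sin(t),0,np.cos(t)]);xs=np.array([np.cos(t),0,-np.sin(t)])
    bar=np.array([-.030,0,.130]); d=bar-xs*(.005+gap+.004) # point on board mid-plane
    low=d+zs*((.018+h+.004*np.sin(t)-d[2])/zs[2])         # mid lower edge; back corner lowest
    tcp=low+zs*(.170-TOP)
    return O+S@tcp, S@toolR(-zs,-xs), low
th,gap,h=map(float,sys.argv[1:4])
p,Rt,low=target(th,gap,h);print('tcp',p,'low edge stand',low)
go(p,Rt);s=read_state();print(s['clock'],s['ee_pos'],s['ft_force'],s['finger_gap'],s['joint_positions'])
E
python3 place.py 0 .04 .15;python3 place.py 12 .03 .03; python3 place.py 12 0 0
python3 - <<'E'
from h import *
for n in ['wrist']:
    c=cam(n);save(c['img'],'wrist4')
c=cam('side');W=cloud(c);hh=cv2.cvtColor(c['img'],cv2.COLOR_RGB2HSV)
f=(hh[...,0]>12)&(hh[...,0]<35)&(hh[...,1]>90)&np.all((W>[.38,-.12,.07])&(W<[.6,.14,.32]),-1)
P=W[f];Q=P
for _ in range(8):
    ct=Q.mean(0);n=np.linalg.svd(Q-ct,full_matrices=False)[2][2];n*=-np.sign(n[0]);Q=P[abs((P-ct)@n)<.003]
s=read_state();print('n',n,'yaw',np.degrees(np.arctan2(-n[1],-n[0])),'lean',np.degrees(np.arcsin(n[2])),'z',Q[:,2].min(),Q[:,2].max(),'tcp',s['ee_pos'],'off',(s['ee_pos']-ct)@n)
E
```

```text
tcp [ 0.466  -0.2388  0.3003] low edge stand [-0.079  0.     0.168]
shift mm [  -2.1 -231.3   58.8]
turn deg [ -0.02  -0.12 -13.25]
9.1 [ 0.4681 -0.0074  0.2415] [-0.0468 -0.2513 -3.6831] 0.007085590901833396 [-0.0159  0.16   -0.2425  1.1705  0.     -1.7847]
tcp [ 0.4854 -0.2394  0.1782] low edge stand [-0.0871  0.      0.0488]
shift mm [  17.3 -232.   -63.2]
turn deg [ -1.01  11.86 -13.2 ]
9.1 [ 0.4681 -0.0074  0.2415] [-0.0468 -0.2513 -3.6831] 0.007085590901833396 [-0.0159  0.16   -0.2425  1.1705  0.     -1.7847]
tcp [ 0.5097 -0.2402  0.1482] low edge stand [-0.0628  0.      0.0188]
shift mm [  41.6 -232.8  -93.2]
turn deg [ -1.01  11.86 -13.2 ]
9.1 [ 0.4681 -0.0074  0.2415] [-0.0468 -0.2513 -3.6831] 0.007085590901833396 [-0.0159  0.16   -0.2425  1.1705  0.     -1.7847]
n [-0.98031583 -0.19742441 -0.00211534] yaw 11.386411394116095 lean -0.12120041663235101 z 0.11101605136695836 0.28886142634126644 tcp [ 0.47025527 -0.00747808  0.24325134] off -0.002874189308680157
```

Call:
carry_out([
  {"x":0,"y":-35,"z":25,"wx":0,"wy":0,"wz":-2,"gripper":0},
  {"x":-5,"y":-85,"z":45,"wx":0,"wy":0,"wz":-5,"gripper":0},
  {"x":-10,"y":-135,"z":50,"wx":0,"wy":0,"wz":-8,"gripper":0},
  {"x":-10,"y":-185,"z":50,"wx":0,"wy":0,"wz":-11,"gripper":0},
  {"x":-8,"y":-231,"z":50,"wx":0,"wy":0,"wz":-13.2,"gripper":0},
])

```text
clock: 9.82
ee_pos: [0.4601, -0.2398, 0.2899]
orientation: [2.183, -2.259, -0.003]
ft_force: [-0.2, 0.4, -4.2]
finger_gap: 0.0076
finger_force: 59.2
```

Call:
carry_out([
  {"x":0,"y":0,"z":0,"wx":0,"wy":0,"wz":0,"gripper":0},
  {"x":0,"y":0,"z":0,"wx":0,"wy":4,"wz":0,"gripper":0},
  {"x":0,"y":0,"z":0,"wx":0,"wy":8,"wz":0,"gripper":0},
  {"x":0,"y":0,"z":0,"wx":-0.4,"wy":12,"wz":0,"gripper":0},
  {"x":0,"y":0,"z":0,"wx":-0.4,"wy":12,"wz":0,"gripper":0},
])

```text
clock: 10.45
ee_pos: [0.4619, -0.2374, 0.2892]
orientation: [2.074, -2.138, -0.214]
ft_force: [0.4, 0.2, -4.7]
finger_gap: 0.0072
finger_force: 59.4
```

```bash
python3 place.py 12 .03 .03 .0367; python3 place.py 12 .015 .012 .0367
```

```text
tcp [ 0.4856 -0.2394  0.1792] low edge stand [-0.0871  0.      0.0488]
shift mm [  23.8   -2.  -110. ]
turn deg [ 0.67 -0.12 -0.24]
10.45 [ 0.4619 -0.2374  0.2892] [ 0.4218  0.1701 -4.6979] 0.0071925968682152895 [-0.419   0.3837  0.169   1.5476 -0.0904 -1.9509]
tcp [ 0.4971 -0.2398  0.1612] low edge stand [-0.0756  0.      0.0308]
shift mm [  35.3   -2.4 -128. ]
turn deg [ 0.67 -0.12 -0.24]
10.45 [ 0.4619 -0.2374  0.2892] [ 0.4218  0.1701 -4.6979] 0.0071925968682152895 [-0.419   0.3837  0.169   1.5476 -0.0904 -1.9509]
```

Call:
carry_out([
  {"x":5,"y":-2,"z":-30,"wx":0.2,"wy":0,"wz":-0.2,"gripper":0},
  {"x":10,"y":-2,"z":-60,"wx":0.5,"wy":0,"wz":-0.2,"gripper":0},
  {"x":17,"y":-2,"z":-90,"wx":0.7,"wy":-0.1,"wz":-0.2,"gripper":0},
  {"x":24,"y":-2,"z":-110,"wx":0.7,"wy":-0.1,"wz":-0.2,"gripper":0},
  {"x":24,"y":-2,"z":-110,"wx":0.7,"wy":-0.1,"wz":-0.2,"gripper":0},
])

```text
clock: 11.08
ee_pos: [0.4837, -0.2395, 0.1796]
orientation: [2.076, -2.148, -0.227]
ft_force: [-0.4, 0.0, -4.3]
finger_gap: 0.0071
finger_force: 59.3
```

```bash
cat > chk.py <<'E'
from h import *
np.set_printoptions(precision=4,suppress=True)
O=np.array([.545,-.2414,0]);b=np.radians(-1.9);S=np.array([[np.cos(b),-np.sin(b),0],[np.sin(b),np.cos(b),0],[0,0,1]])
c=cam('side');W=cloud(c);L=(W-O)@S;hh=cv2.cvtColor(c['img'],cv2.COLOR_RGB2HSV)
yel=(hh[...,0]>17)&(hh[...,0]<35)&(hh[...,1]>90)
near=np.all((L>[-.14,-.1,.04])&(L<[.03,.1,.25]),-1)
P=L[near&yel];Q=P
for _ in range(10):
    ct=Q.mean(0);n=np.linalg.svd(Q-ct,full_matrices=False)[2][2];n*=-np.sign(n[0]);Q=P[abs((P-ct)@n)<.004]
A=L[np.all((L>[-.14,-.13,.019])&(L<[.03,.13,.25]),-1)];A=A[abs((A-ct)@n)<.004]
print('front face yaw rel stand',np.degrees(np.arctan2(-n[1],-n[0])),'lean',np.degrees(np.arcsin(n[2])),'y',np.percentile(A[:,1],[.5,99.5]),'z',A[:,2].min(),A[:,2].max(),'bottom x',A[A[:,2]<A[:,2].min()+.01][:,0].mean(),len(A))
save(cv2.resize(c['img'][200:400,300:520],None,fx=2.7,fy=2.7,interpolation=cv2.INTER_CUBIC),'place')
E
python3 chk.py; python3 place.py 12 .01 .004 .0367;python3 place.py 12 .0 .0 .0367
```

```text
front face yaw rel stand -0.13708879525989276 lean 12.01676454982038 y [-0.0767  0.0817] z 0.019006022991590488 0.24750102603447355 bottom x -0.09822017692741325 4197
tcp [ 0.5005 -0.2399  0.1532] low edge stand [-0.0722  0.      0.0228]
shift mm [ 16.4  -0.  -27.7]
turn deg [0.03 0.04 0.05]
11.125 [ 0.4841 -0.2399  0.1809] [-0.0842  0.4126 -4.2903] 0.007312772130088276 [-0.4141  0.4585  0.007   1.3134 -0.0775 -1.9432]
tcp [ 0.5099 -0.2402  0.1492] low edge stand [-0.0628  0.      0.0188]
shift mm [ 25.8  -0.4 -31.7]
turn deg [0.03 0.04 0.05]
11.125 [ 0.4841 -0.2399  0.1809] [-0.0842  0.4126 -4.2903] 0.007312772130088276 [-0.4141  0.4585  0.007   1.3134 -0.0775 -1.9432]
```

View pics/place.png

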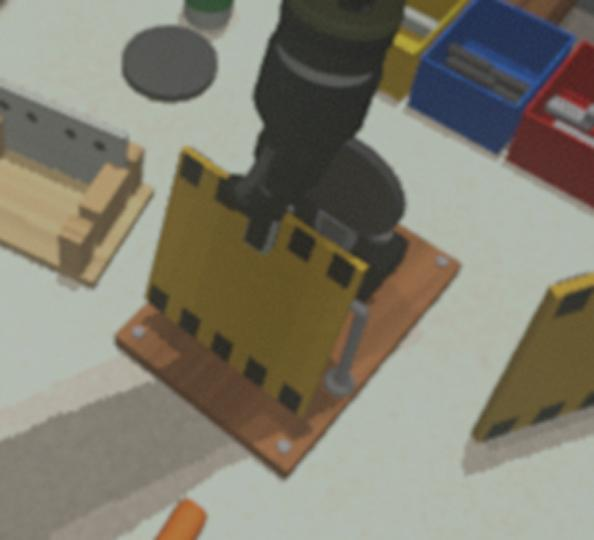

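The screen is held square at a 12° lean in front of the bow, with its lower edge from crop (150,300) to (305,415) above the base. It sits about 2 mm too far left, so I correct that on the way down.

Call:
carry_out([
  {"x":4,"y":-1,"z":-9,"wx":0,"wy":0,"wz":0,"gripper":0},
  {"x":8,"y":-2,"z":-18,"wx":0,"wy":0,"wz":0,"gripper":0},
  {"x":13,"y":-2,"z":-25,"wx":0,"wy":0,"wz":0,"gripper":0},
  {"x":16,"y":-2,"z":-27,"wx":0,"wy":0,"wz":0,"gripper":0},
  {"x":16,"y":-2,"z":-27,"wx":0,"wy":0,"wz":0,"gripper":0},
])

```text
clock: 11.75
ee_pos: [0.5013, -0.2424, 0.1538]
orientation: [2.076, -2.149, -0.223]
ft_force: [-0.4, 0.4, -3.8]
finger_gap: 0.0073
finger_force: 59.4
```

Call:
carry_out([
  {"x":0,"y":0,"z":-1,"wx":0,"wy":0,"wz":0,"gripper":0},
  {"x":0,"y":0,"z":-2,"wx":0,"wy":0,"wz":0,"gripper":0},
  {"x":0,"y":0,"z":-3,"wx":0,"wy":0,"wz":0,"gripper":0},
  {"x":0,"y":0,"z":-3,"wx":0,"wy":0,"wz":0,"gripper":0},
  {"x":0,"y":0,"z":-3,"wx":0,"wy":0,"wz":0,"gripper":0},
])

```text
clock: 12.38
ee_pos: [0.501, -0.2424, 0.1511]
orientation: [2.076, -2.149, -0.223]
ft_force: [0.0, -0.1, -4.3]
finger_gap: 0.0074
finger_force: 59.4
```

```bash
python3 place.py 12 0 0 .0367; python3 chk.py
```

```text
tcp [ 0.5099 -0.2402  0.1492] low edge stand [-0.0628  0.      0.0188]
shift mm [ 8.9  2.2 -1.9]
turn deg [0.08 0.09 0.07]
12.375 [ 0.501  -0.2424  0.1511] [ 0.0265 -0.1081 -4.312 ] 0.00739502025961835 [-0.4067  0.5024  0.0018  1.2636 -0.0764 -1.9356]
front face yaw rel stand -0.17890001611087575 lean 11.876572353502999 y [-0.079   0.0789] z 0.01903632878845829 0.24979694989170054 bottom x -0.07367514799858789 3937
```

Call:
carry_out([
  {"x":3,"y":0,"z":0,"wx":0,"wy":0,"wz":0,"gripper":0},
  {"x":5,"y":0,"z":0,"wx":0,"wy":0,"wz":0,"gripper":0},
  {"x":7,"y":0,"z":0,"wx":0,"wy":0,"wz":0,"gripper":0},
  {"x":8,"y":0,"z":0,"wx":0,"wy":0,"wz":0,"gripper":0},
  {"x":8,"y":0,"z":0,"wx":0,"wy":0,"wz":0,"gripper":0},
])

```text
clock: 13.05
ee_pos: [0.5091, -0.2424, 0.1511]
orientation: [2.076, -2.149, -0.223]
ft_force: [-0.6, -1.2, -4.0]
finger_gap: 0.0076
finger_force: 59.3
```

Call:
carry_out([
  {"x":0,"y":0,"z":-0.5,"wx":0,"wy":0,"wz":0,"gripper":0},
  {"x":0,"y":0,"z":-1,"wx":0,"wy":0,"wz":0,"gripper":0},
  {"x":0,"y":0,"z":-1.5,"wx":0,"wy":0,"wz":0,"gripper":0},
  {"x":0,"y":0,"z":-1.5,"wx":0,"wy":0,"wz":0,"gripper":0},
  {"x":0,"y":0,"z":-1.5,"wx":0,"wy":0,"wz":0,"gripper":0},
])

```text
clock: 13.68
ee_pos: [0.5091, -0.2425, 0.1498]
orientation: [2.076, -2.149, -0.222]
ft_force: [-0.0, 0.8, -1.7]
finger_gap: 0.0071
finger_force: 59.6
```

Call:
carry_out([
  {"x":0.5,"y":0,"z":0,"wx":0,"wy":0,"wz":0,"gripper":0},
  {"x":1,"y":0,"z":0,"wx":0,"wy":0,"wz":0,"gripper":0},
  {"x":1.5,"y":0,"z":0,"wx":0,"wy":0,"wz":0,"gripper":0},
  {"x":1.5,"y":0,"z":-0.4,"wx":0,"wy":0,"wz":0,"gripper":0},
  {"x":1.5,"y":0,"z":-0.4,"wx":0,"wy":0,"wz":0,"gripper":0},
])

```text
clock: 14.3
ee_pos: [0.5097, -0.2425, 0.1496]
orientation: [2.075, -2.148, -0.224]
ft_force: [-4.5, -0.7, 3.2]
finger_gap: 0.0071
finger_force: 60.2
```

```bash
python3 chk.py; python3 -c "
from h import *
s=read_state();print(s['ft_force'],s['ft_torque'],s['ee_pos'])"
```

```text
front face yaw rel stand -0.05786117410695239 lean 12.092074362764082 y [-0.0788  0.0792] z 0.01900094249245665 0.24800475197974492 bottom x -0.06522352869652202 3927
[-5.2812863  -0.94176218  3.50477663] [-0.11590626  1.0114284   0.09524627] [ 0.50969559 -0.24248655  0.14958743]
```

Call:
carry_out([
  {"x":0,"y":0,"z":0,"wx":0,"wy":0,"wz":0,"gripper":9},
  {"x":0,"y":0,"z":0,"wx":0,"wy":0,"wz":0,"gripper":14},
  {"x":0,"y":0,"z":0,"wx":0,"wy":0,"wz":0,"gripper":24},
  {"x":0,"y":0,"z":0,"wx":0,"wy":0,"wz":0,"gripper":30},
  {"x":0,"y":0,"z":0,"wx":0,"wy":0,"wz":0,"gripper":30},
])

```text
clock: 14.98
ee_pos: [0.5109, -0.2424, 0.1492]
orientation: [2.077, -2.149, -0.222]
ft_force: [0.3, -0.0, -0.7]
finger_gap: 0.0305
finger_force: 0.0
```

```bash
python3 chk.py; python3 -c "
from h import *
s=read_state();print(s['ft_force'],s['ft_torque'],s['ee_pos'],s['finger_gap'])"
```

```text
front face yaw rel stand -0.04380574745783167 lean 12.048807168200632 y [-0.0793  0.0786] z 0.019013625770182507 0.24834022039530312 bottom x -0.06521537622476659 3842
[ 0.71680564 -0.33598403  0.05306265] [-0.02803977 -0.21871779 -0.00286857] [ 0.51081317 -0.24240942  0.14917597] 0.030238251316406155
```

Released, and the screen stays at a 12° lean, square and centred. I retract along the tool axis.

Call:
carry_out([
  {"x":2,"y":0,"z":10,"wx":0,"wy":0,"wz":0,"gripper":30},
  {"x":5,"y":0,"z":25,"wx":0,"wy":0,"wz":0,"gripper":30},
  {"x":9.5,"y":0,"z":45,"wx":0,"wy":0,"wz":0,"gripper":30},
  {"x":15,"y":0,"z":70,"wx":0,"wy":0,"wz":0,"gripper":30},
  {"x":19,"y":0,"z":95,"wx":0,"wy":0,"wz":0,"gripper":30},
])

```text
clock: 15.65
ee_pos: [0.5299, -0.2425, 0.2457]
orientation: [2.076, -2.149, -0.222]
ft_force: [0.0, 1.1, -0.2]
finger_gap: 0.0299
finger_force: 0.0
```

Call:
carry_out([
  {"x":0,"y":0,"z":30,"wx":0,"wy":0,"wz":0,"gripper":30},
  {"x":-20,"y":0,"z":60,"wx":0,"wy":0,"wz":0,"gripper":30},
  {"x":-60,"y":30,"z":75,"wx":0,"wy":0,"wz":0,"gripper":30},
  {"x":-100,"y":60,"z":75,"wx":0,"wy":0,"wz":0,"gripper":30},
  {"x":-100,"y":60,"z":75,"wx":0,"wy":0,"wz":0,"gripper":30},
])

```text
clock: 16.27
ee_pos: [0.4262, -0.1805, 0.3207]
orientation: [2.077, -2.147, -0.224]
ft_force: [0.5, -0.4, 0.7]
finger_gap: 0.0299
finger_force: 0.0
```

```bash
python3 chk.py; python3 hc.py; python3 -c "
from h import *
c=load('side');save(c['img'],'final')"
```

```text
front face yaw rel stand -0.03384621783275758 lean 12.105648813330948 y [-0.0793  0.0786] z 0.019016390568579622 0.1891806299641613 bottom x -0.06536478186829699 4199
wrist 0
side 117 [-0.0049 -0.034  -0.0129] [0.0118 0.0261 0.0125]
angle -88.36410544998924 top 0.009720920747590848
scene 202 [ 0.0017 -0.0342 -0.013 ] [0.0178 0.0327 0.0116]
angle -91.1239622231746 top 0.00892654466739445
```

View pics/final.png

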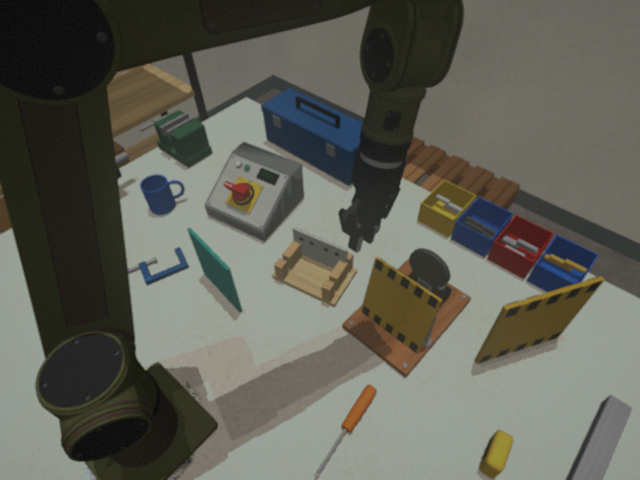

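The picture shows the screen leaning on the bow (400,305), the handle at OFF (240,190), and everything else where it was, with the robot clear.

```bash
python3 -c "
from h import *
print(sign_off())"
```

```text
the job is handed in; nothing more can be done
None
```

The job is handed in: the isolator was pushed in, turned to OFF and sprang back out, and the heat screen now leans on the bow at about 12°, centred and square on the wooden base, with nothing having touched the hot plate.

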